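Assemble the sieve tower on the shaker

ROBOT

A 6-joint arm with a two-finger parallel gripper is mounted at the origin on a cart in front of the work surface, level with it; the furniture and walls round the work are solid. World frame = base frame: x ahead of the robot, y to its left, z up, the work surface at z = 0. Lengths are in m, angles in rad, forces in N, time in s.
With the tool pointing down it reaches from about 0.25 to 0.775 m from the base axis. Payload 4 kg.
Tool frame: the origin (TCP) lies at the very end of the fingers, on their centre line; the grasp point (between the pads) lies 19 mm behind it (robot.grip_point_offset is the distance from the TCP to the grasp point, in m); z points along the fingers, x is the direction in which the jaws open and shut, and the axes are right-handed (so a half turn about z gives the same grasp; the last joint's range is limited). The gripper opens to 94 mm and grips with 3 to 60 N. Pads are 16 mm wide; open, the fingers measure 119 mm over their backs; the gripper's body (75 mm by 177 mm) begins 78 mm behind the grasp point.
Start: joints at [1.012, 0.087, 1.371, -0, 1.684, -0.103], TCP at [0.242, 0.494, 0.206] pointing down, gripper open.
Joint ranges: [-3.1, 3.1], [-0.76, 2.03], [0.27, 2.55], [-1.08, 4.22], [0.17, 2.65], [-2.57, 2.57]. Speed limits (rad/s): [2.79, 2.79, 3.14, 3.14, 3.14, 3.14].

INTERFACE

Orientations are given as [roll, pitch, yaw] about the fixed x, y, z axes, in that order (R = Rz(yaw) Ry(pitch) Rx(roll)).
In Python, from bench import robot gives the robot as it stands.
- The arm moves only by the shell command python3 -m inch 'ROWS'. ROWS is text: rows parted by semicolons, each of 5 numbers parted by spaces: the shift along the tool's x, y, z in cm, then the turn about the tool's z in rad, then the closure, from 0 (fully open) to 1 (shut). In form: tx ty tz spin claw; .... A call has 1 to 20 rows; each row is the pose to reach, as a shift and turn from the pose measured when the call began, along the tool's axes at that moment; what a row does not reach only later rows make up. A row lasts 1/12 s, in which the tool goes at most 41.7 mm and 7.16 degrees, less where a joint would pass 70% of its speed; a pose out of reach is approached as far as the arm can. A call with a gripper value outside its range is refused whole. The fingers move at their own pace and stop on an object; the grip force is fixed at half the most. Time passes only in rows, so rows that repeat a pose let the fingers close. It gives the time, the measured TCP pose, the force and the opening at its end, in the units of the state.
- robot.get_obs(): the state, without advancing time (a new reading comes with each control period).
- robot.snapshot(name): name is "side" or "top"; returns (picture, depth): 420x560x3 uint8, blue, green, red; 420x560 float32, m along the optical axis (not along the pixel's ray), 0 where there is no reading.
- robot.camera_info(name): a dict with "K" (3x3 intrinsics, pixels), "extrinsics" (4x4, takes a point from world to camera coordinates). Camera axes: x right, y down, z forward; pixel columns grow to the right and rows downward; lengths in m; the calibration is good to about 2 mm. A picture is of the moment at which its call begins. camera_info takes no time and is no camera call.
- robot.close_job(): hands the job in, once; it reports no verdict.
The state is a dict: "time": time; "joint_positions": joint angles; "qvel": joint speeds; "joint_torque": joint torques, N m; "tool_pos": TCP position; "ee_rot": TCP orientation; "wrist_force": force on the tool from outside, world axes, zero at the start; "wrist_torque": the same for the moment, N m; "width": finger opening in m.
Only numpy, scipy, OpenCV 4.12 (cv2) and the standard library are available. Lean on these libraries where they do the work, as an engineer would, in place of code of your own. Each camera call takes 0.05 s, during which the arm holds its last target.

TASK

Build the sieve tower on the shaker, from the bottom up and one piece at a time: first the receiver pan in the shaker's socket, then the fine, the medium and the coarse sieve, and the lid on top, each settled fully home in the mouth of the piece below. Leave the two small bottles among the pieces standing where they are.

Things in the scene. Friction and masses are not known exactly. Their poses are not given: they have to be found in the camera images.
- shaker: Sieve shaker, fixed: round white housing 120 mm across, grey control panel on its front (own -x side, reaching 73 mm from the axis), aluminium platform 102 mm across, top 47 mm above the worktop; on it a steel socket ring, 58 mm inside, 66 mm outside, rim 57 mm above the worktop. Origin: on its axis at worktop level, z up.
- socket (a point): Where the receiver pan's origin lies when the pan is seated in the socket ring (its shoulder on the ring's rim): on the shaker's axis, 50 mm above the worktop.
- pan: Receiver pan: steel drum, 62 mm across, upright, loose, 80 g. Origin: centre of underside, z up. Tapered skirt below z=7 mm (49 to 53.6 mm across), shoulder at z=7, then plain drum to z=32, open mouth 58 mm inside. Smooth closed bright bottom, no holes, 9 mm up. A piece nested in it has its origin 25 mm above this one. Grip across the drum, tips above the shoulder.
- sieve_fine: Fine sieve, lowest drum: steel drum, 62 mm across, upright, loose, 80 g. Origin: centre of underside, z up. Tapered skirt below z=7 mm (49 to 53.6 mm across), shoulder at z=7, then plain drum to z=27, open mouth 58 mm inside. Dense cloth, 2 mm pitch, at z=9. A piece nested in it has its origin 20 mm above this one. Grip across the drum, tips above the shoulder.
- sieve_medium: Medium sieve: steel drum, 62 mm across, upright, loose, 90 g. Origin: centre of underside, z up. Tapered skirt below z=7 mm (49 to 53.6 mm across), shoulder at z=7, then plain drum to z=37, open mouth 58 mm inside. Dark wire mesh, 4.5 mm pitch, at z=9. A piece nested in it has its origin 30 mm above this one. Grip across the drum, tips above the shoulder.
- sieve_coarse: Coarse sieve, tallest: steel drum, 62 mm across, upright, loose, 110 g. Origin: centre of underside, z up. Tapered skirt below z=7 mm (49 to 53.6 mm across), shoulder at z=7, then plain drum to z=47, open mouth 58 mm inside. Dark wire mesh, 9.5 mm pitch, at z=9. A piece nested in it has its origin 40 mm above this one. Grip across the drum, tips above the shoulder.
- lid: Lid: steel disc 62 mm across, loose, 80 g, the same 7 mm tapered skirt below (49 to 53.6 mm across), top face at z=11 mm, in its middle a round black knob: 17 mm neck to z=14, 24 mm across from z=16 to 31, top at 33. Origin: centre of underside, z up. Take it by the knob.
- serum_bottle: Bystander: small clear bottle with white ribbed cap, 40 mm in diameter, 90 mm tall, loose. Origin: centre of its underside.
- pipette_stand: Bystander, fixed, left of the work: rod stand with a pipette hung 0.15 to 0.30 m up, about 30 mm to the left (+y) of this origin (on the worktop). Coming from the far left, pass above it (fingertips over 0.32 m). Also keep wrist and gripper clear of the dark wall cabinet over the back of the worktop: front at x = 0.67 m, underside at z = 0.46 m.
- dropper_bottle: Bystander: white dropper bottle with pointed nozzle, 44 mm in diameter, 108 mm tall, loose. Origin: centre of its underside.
Things that resemble listed ones, but are neither listed nor needed, are in the scene too. What is shaped like the sieve_coarse but green is not meant.

How it is judged:
On the way, in this order (a step that is already met when the one before it is completed fails the run):
1. The receiver pan is let go, seated in the shaker's socket (z of pan in the frame of socket between -0.003 and 0.003 m and horizontal distance between pan and socket below 0.005 m and angle between pan's own z axis and vertical below 0.08 rad and contact force between the fingers and pan below 0.2 N), for 0.2 s.
2. The fine sieve is let go, nested in the pan (z of pan in the frame of socket between -0.003 and 0.003 m and horizontal distance between pan and socket below 0.005 m and angle between each of pan, sieve_fine's own z axis and vertical below 0.08 rad and z of sieve_fine in the frame of pan between 0.022 and 0.028 m and horizontal distance between sieve_fine and pan below 0.005 m and contact force between the fingers and sieve_fine below 0.2 N), for 0.2 s.
3. The medium sieve is let go, nested in the fine sieve (z of pan in the frame of socket between -0.003 and 0.003 m and horizontal distance between pan and socket below 0.005 m and angle between each of pan, sieve_fine, sieve_medium's own z axis and vertical below 0.08 rad and z of sieve_fine in the frame of pan between 0.022 and 0.028 m and horizontal distance between sieve_fine and pan below 0.005 m and z of sieve_medium in the frame of sieve_fine between 0.017 and 0.023 m and horizontal distance between sieve_medium and sieve_fine below 0.005 m and contact force between the fingers and sieve_medium below 0.2 N), for 0.2 s.
4. The coarse sieve is let go, nested in the medium sieve (z of pan in the frame of socket between -0.003 and 0.003 m and horizontal distance between pan and socket below 0.005 m and angle between each of pan, sieve_fine, sieve_medium, sieve_coarse's own z axis and vertical below 0.08 rad and z of sieve_fine in the frame of pan between 0.022 and 0.028 m and horizontal distance between sieve_fine and pan below 0.005 m and z of sieve_medium in the frame of sieve_fine between 0.017 and 0.023 m and horizontal distance between sieve_medium and sieve_fine below 0.005 m and z of sieve_coarse in the frame of sieve_medium between 0.027 and 0.033 m and horizontal distance between sieve_coarse and sieve_medium below 0.005 m and contact force between the fingers and sieve_coarse below 0.2 N), for 0.2 s.
At the end, for the whole second after the job is handed in: The pan is seated in the shaker's socket, and on it, in this order from below, the fine, medium and coarse sieve and the lid, each nested in the piece below: height within 3 mm of fully home, centre within 5 mm, tilt below 0.08 rad, at rest (z of pan in the frame of socket between -0.003 and 0.003 m and horizontal distance between pan and socket below 0.005 m and angle between each of pan, sieve_fine, sieve_medium, sieve_coarse, lid's own z axis and vertical below 0.08 rad and z of sieve_fine in the frame of pan between 0.022 and 0.028 m and horizontal distance between sieve_fine and pan below 0.005 m and z of sieve_medium in the frame of sieve_fine between 0.017 and 0.023 m and horizontal distance between sieve_medium and sieve_fine below 0.005 m and z of sieve_coarse in the frame of sieve_medium between 0.027 and 0.033 m and horizontal distance between sieve_coarse and sieve_medium below 0.005 m and z of lid in the frame of sieve_coarse between 0.037 and 0.043 m and horizontal distance between lid and sieve_coarse below 0.005 m and linear speed of each of pan, sieve_fine, sieve_medium, sieve_coarse, lid below 0.02 m/s); the robot touches nothing.
It fails at once if The serum bottle is knocked over or pushed more than 3 cm (distance of serum_bottle from where it was at the start of the episode above 0.03 m or angle between serum_bottle's own z axis and vertical above 0.4 rad).
It fails at once if The dropper bottle is knocked over or pushed more than 3 cm (distance of dropper_bottle from where it was at the start of the episode above 0.03 m or angle between dropper_bottle's own z axis and vertical above 0.4 rad).
It also fails if it takes over 144 s, if anything falls off the work surface, if the arm or the gripper's body presses on something with over 40 N, if the wrist force passes 120 N, or if a joint passes its speed limit or range.

## Working session

There is one attempt and no reset: what is moved stays moved. The work goes in short steps, Python scripts to look and compute and a shell command to move; the robot and the scene stay as the last step left them, time stands still between calls to the robot, and variables do not carry over. Pictures are saved under pics/ and viewed, and the job is handed in when it is done.

```bash
mkdir -p pics; ls
python3 - <<'E'
from bench import robot
import cv2,numpy as np
print(robot.get_obs())
for n in("top","side"):
    p,d=robot.snapshot(n); cv2.imwrite(f"pics/{n}0.png",p); np.save(f"pics/{n}0.npy",d)
    c=robot.camera_info(n); print(n,np.round(c["K"],2).tolist(),np.round(c["extrinsics"],4).tolist())
E
```

```text
pics
{'time': 0.0, 'joint_positions': array([ 1.01194800e+00,  8.79075788e-02,  1.37220366e+00,  3.53333064e-06,
        1.68361204e+00, -1.03073143e-01]), 'qvel': array([ 5.16609837e-05,  4.79010490e-04,  7.74451471e-04, -1.68061123e-03,
       -5.33751297e-04, -1.15177520e-04]), 'joint_torque': array([ 6.43206513e-04, -3.40190363e+01, -3.02426183e+01,  7.18711456e-02,
        3.31025384e-02, -1.83576230e-04]), 'tool_pos': array([0.24178937, 0.4934012 , 0.20435577]), 'ee_rot': array([-3.14136994e+00,  2.11895838e-03,  1.11502178e+00]), 'wrist_force': array([-0.14049141, -0.04958053,  0.8483191 ]), 'wrist_torque': array([0.03810777, 0.00069072, 0.02248917]), 'width': 0.09417864730893928}
top [[424.93, 0.0, 282.12], [0.0, 424.93, 208.49], [0.0, 0.0, 1.0]] [[-0.0114, -0.9998, 0.0139, 0.0457], [-0.9895, 0.0093, -0.1444, 0.5096], [0.1443, -0.0154, -0.9894, 1.2243], [0.0, 0.0, 0.0, 1.0]]
side [[503.49, 0.0, 273.99], [0.0, 503.49, 210.65], [0.0, 0.0, 1.0]] [[-0.9859, 0.1672, -0.0106, 0.4945], [0.1436, 0.8107, -0.5676, -0.0696], [-0.0863, -0.5611, -0.8233, 1.4694], [0.0, 0.0, 0.0, 1.0]]
```

View pics/top0.png

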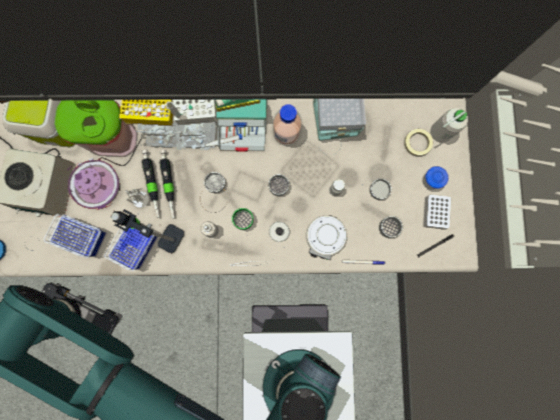

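View pics/side0.png

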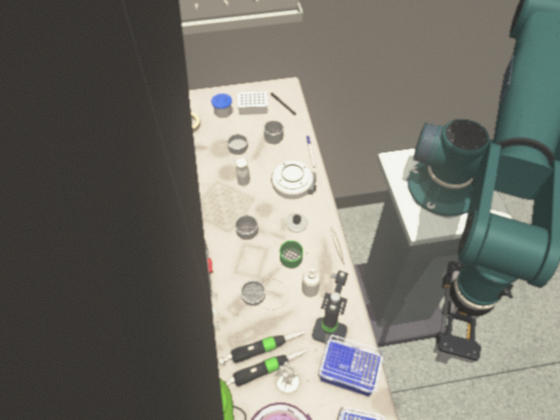

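Run:
```python
import cv2
p=cv2.imread("pics/top0.png"); cv2.imwrite("pics/top0c.png",cv2.resize(p[150:270,180:420],None,fx=3.33,fy=3.33,interpolation=cv2.INTER_CUBIC))
p=cv2.imread("pics/side0.png"); cv2.imwrite("pics/side0c.png",cv2.resize(p[80:320,180:380],None,fx=2.5,fy=2.5,interpolation=cv2.INTER_CUBIC))
```

```text
(no output)
```

View pics/top0c.png

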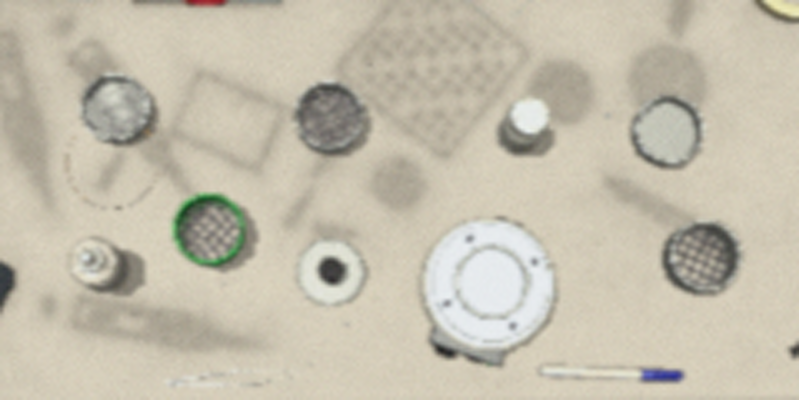

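View pics/side0c.png

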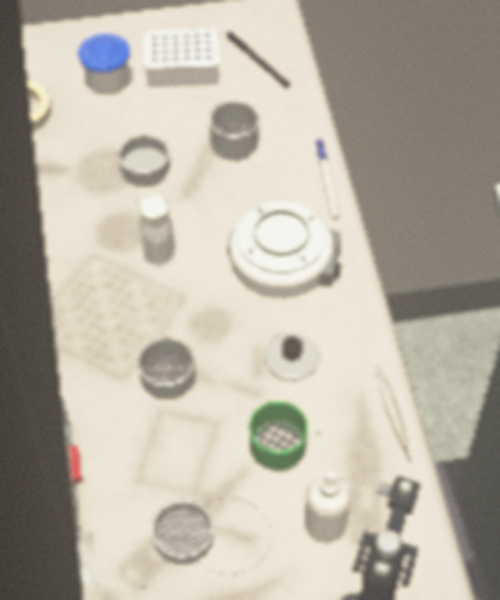

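```bash
cat > h.py <<'E'
import cv2,numpy as np
from bench import robot
def snap(n):
    p,d=robot.snapshot(n); return p,d
def world(n,d):
    c=robot.camera_info(n);K=np.array(c["K"]);E=np.array(c["extrinsics"])
    v,u=np.mgrid[:d.shape[0],:d.shape[1]]
    P=np.stack([(u-K[0,2])/K[0,0]*d,(v-K[1,2])/K[1,1]*d,d],-1)
    W=(P-E[:3,3])@E[:3,:3]; W[d==0]=np.nan; return W
def proj(n,w):
    c=robot.camera_info(n);K=np.array(c["K"]);E=np.array(c["extrinsics"])
    q=K@(E[:3,:3]@np.array(w)+E[:3,3]); return q[:2]/q[2]
def ray(n,u,v,z):
    c=robot.camera_info(n);K=np.array(c["K"]);E=np.array(c["extrinsics"])
    r=E[:3,:3].T@np.linalg.solve(K,[u,v,1]); o=-E[:3,:3].T@E[:3,3]
    return o+r*(z-o[2])/r[2]
def circ(xy,it=8,R=None):
    w=np.ones(len(xy),bool)
    for _ in range(it):
        A=np.c_[2*xy[w],np.ones(w.sum())]; s=np.linalg.lstsq(A,(xy[w]**2).sum(1),rcond=None)[0]
        r=np.sqrt(s[2]+s[0]**2+s[1]**2); e=abs(np.hypot(*(xy-s[:2]).T)-r)
        w=e<max(.0015,2*np.median(e))
    return s[:2],r,w.sum()
E
python3 - <<'E'
from h import *
for n in("top","side"):
    d=np.load(f"pics/{n}0.npy");W=world(n,d)
    print(n,"table z",np.nanmedian(W[195:205,250:260,2]) if n=="top" else np.nanmedian(W[255:262,240:255,2]))
    for nm,(u,v) in dict(A=(215,183),B=(279,185),C=(380,189),D=(390,227),G=(243,219),lid=(279,231),shk=(327,236),serum=(338,186),drop=(209,229)).items():
        w0=ray("top",u,v,.03); a=W.reshape(-1,3); m=(np.hypot(*(a[:,:2]-w0[:2]).T)<.05)&(a[:,2]>.012)
        a=a[m]; zt=np.percentile(a[:,2],95); 
        rim=a[a[:,2]>zt-.006]
        c,r,k=circ(rim[:,:2])
        print(nm,np.round(w0,3),"n",len(a),"z50/95",np.round([np.median(a[:,2]),zt],4),"circle",np.round(c,4),round(r,4),k, "mid",np.round((rim.max(0)+rim.min(0))[:2]/2,4),"ext",np.round(np.ptp(rim,axis=0)[:2],3))
E
```

```text
top table z 0.0014363488367564756
A [0.59  0.241 0.03 ] n 156 z50/95 [0.0185 0.0311] circle [0.5948 0.244 ] 0.0299 56 mid [0.5952 0.2443] ext [0.059 0.061]
B [0.583 0.049 0.03 ] n 155 z50/95 [0.027  0.0419] circle [0.5841 0.05  ] 0.0301 47 mid [0.584  0.0489] ext [0.062 0.06 ]
C [ 0.568 -0.255  0.03 ] n 190 z50/95 [0.0207 0.0352] circle [ 0.569  -0.2574] 0.0301 57 mid [ 0.5699 -0.2574] ext [0.063 0.062]
D [ 0.452 -0.28   0.03 ] n 218 z50/95 [0.0338 0.0499] circle [ 0.4532 -0.2812] 0.0298 62 mid [ 0.4535 -0.2812] ext [0.059 0.06 ]
G [0.481 0.157 0.03 ] n 152 z50/95 [0.0358 0.0506] circle [0.4815 0.1571] 0.0302 55 mid [0.4815 0.1569] ext [0.06  0.062]
lid [0.444 0.05  0.03 ] n 205 z50/95 [0.0145 0.0364] circle [0.4447 0.0495] 0.0095 36 mid [0.4449 0.0488] ext [0.021 0.021]
shk [ 0.428 -0.092  0.03 ] n 919 z50/95 [0.0486 0.0583] circle [ 0.4307 -0.09  ] 0.0308 103 mid [ 0.4289 -0.0918] ext [0.093 0.093]
serum [ 0.578 -0.129  0.03 ] n 194 z50/95 [0.0863 0.0946] circle [ 0.5701 -0.1228] 0.0123 73 mid [ 0.5709 -0.1226] ext [0.03  0.029]
drop [0.452 0.257 0.03 ] n 230 z50/95 [0.0765 0.0997]
[... 541 characters left out ...]
 0.4576 -0.2795] 0.0299 55 mid [ 0.4578 -0.2801] ext [0.061 0.064]
G [0.481 0.157 0.03 ] n 369 z50/95 [0.0316 0.0478] circle [0.4849 0.159 ] 0.03 82 mid [0.4845 0.1585] ext [0.062 0.064]
lid [0.444 0.05  0.03 ] n 157 z50/95 [0.016  0.0345] circle [0.4491 0.0519] 0.0102 37 mid [0.449  0.0515] ext [0.023 0.022]
shk [ 0.428 -0.092  0.03 ] n 728 z50/95 [0.0471 0.0569] circle [ 0.4348 -0.0887] 0.0312 107 mid [ 0.4298 -0.0904] ext [0.076 0.083]
serum [ 0.578 -0.129  0.03 ] n 317 z50/95 [0.0642 0.0916] circle [ 0.5749 -0.1201] 0.0137 64 mid [ 0.5755 -0.1212] ext [0.032 0.037]
drop [0.452 0.257 0.03 ] n 401 z50/95 [0.0694 0.0974] circle [0.4546 0.2562] 0.0068 40 mid [0.4542 0.2564] ext [0.02  0.016]
```

Candidates, with top-view pixels:
- **Pan:** C (380,189), smooth bottom, about 32 mm.
- **Fine:** A (215,183), dense cloth, about 27 mm.
- **Medium:** B (279,185), about 37 mm.
- **Coarse:** D (390,227), dark, wide mesh, about 47 mm. The green G (243,219) is the decoy.
- **Lid:** (279,231), with a knob.

The blue cap at (436,178) and the ring at (418,142) are unrelated. The crop shows C has a smooth bottom with no mesh, so I take C as the pan.

First move: rise above the pipette stand and turn so the jaws lie along y.

```bash
python3 -m inch '0 0 -4 -0.1 0; 0 0 -8 -0.2 0; 0 0 -12 -0.3 0; 0 0 -15 -0.4 0; 0 0 -15 -0.456 0; 0 0 -15 -0.456 0; 0 0 -15 -0.456 0'
```

```text
time: 0.68
tool_pos: [0.242, 0.4936, 0.3535]
ee_rot: [-3.14, 0.003, 1.569]
wrist_force: [0.6, -0.4, -1.4]
width: 0.0937
```

Run:
```python
from h import *
d=np.load("pics/top0.npy");W=world("top",d).reshape(-1,3)
m=(W[:,2]>.1)&(W[:,1]<.45)&(W[:,1]>-.4)&(W[:,0]>.3)&(W[:,0]<.65)
a=W[m]; print(len(a),a.min(0),a.max(0),np.median(a,0))
```

```text
658 [0.40944555 0.24883973 0.10043499] [0.47781686 0.44734892 0.32867318] [0.44249559 0.40788142 0.28165355]
```

```bash
python3 -m inch '-4 1 0 0 0; -8 2 0 0 0; -12 3 0 0 0; -16 4 0 0 0; -20 5 0 0 0; -24 6 0 0 0; -28 7 0 0 0; -32 8 0 0 0; -36 9 0 0 0; -40 10 0 0 0; -44 11 0 0 0; -48 12 0 0 0; -52 13 0 0 0; -56 14 0 0 0; -60 15 0 0 0; -64 16 0 0 0; -68 17 0 0 0; -72 18 0 0 0; -75 18 0 0 0; -75 18 0 0 0'
```

```text
time: 2.35
tool_pos: [0.4201, -0.2612, 0.3503]
ee_rot: [-3.132, -0.001, 1.562]
wrist_force: [-0.5, -0.1, -0.4]
width: 0.0942
```

```bash
python3 -m inch '0 0 4 0 0; 0 0 8 0 0; 0 1 12 0 0; 0 4 15 0 0; 0 8 18 0 0; 0 12 20 0 0; 0.4 15.1 22 -0.009 0; 0.4 15.1 23 -0.009 0; 0.4 15.1 23 -0.009 0; 0.4 15.1 23 -0.009 0'
python3 - <<'E'
from h import *
for n in("top","side"):
    p,d=snap(n); cv2.imwrite(f"pics/{n}1.png",p); np.save(f"pics/{n}1.npy",d)
    u,v=proj(n,[.571,-.257,.07]).astype(int)
    cv2.imwrite(f"pics/{n}1c.png",cv2.resize(p[max(0,v-60):v+60,max(0,u-60):u+60],None,fx=5,fy=5,interpolation=cv2.INTER_CUBIC))
E
```

```text
time: 3.18
tool_pos: [0.5673, -0.257, 0.1165]
ee_rot: [-3.127, -0.003, 1.571]
wrist_force: [-0.6, -0.3, 0.5]
width: 0.0938
```

View pics/side1c.png

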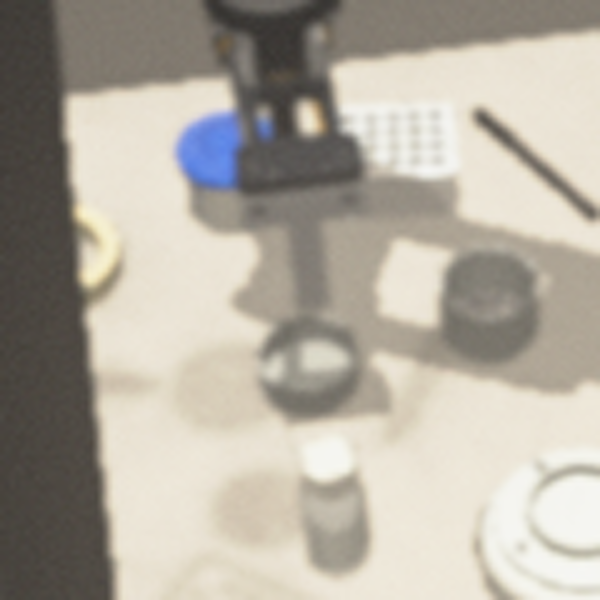

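View pics/top1c.png

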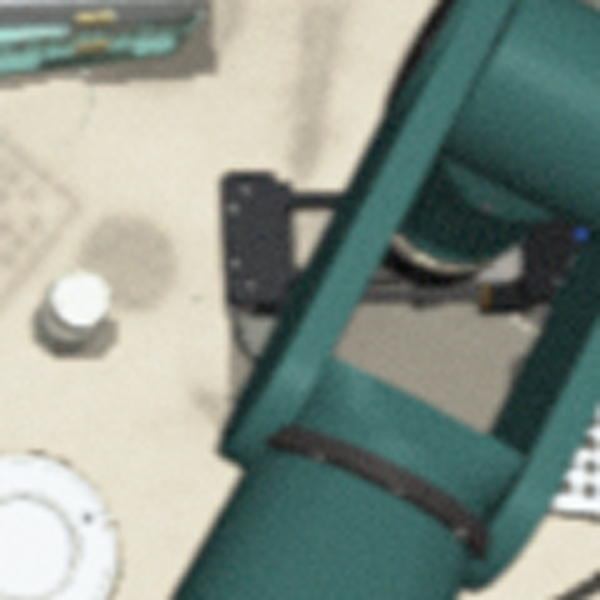

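```bash
python3 -m inch '0 0.4 3 0 0; 0 0.4 6 0 0; 0 0.4 8 0 0; 0 0.4 9.5 0 0; 0 0.4 10.5 0 0; 0 0.4 10.5 0 0; 0 0.4 10.5 0 0; 0 0.4 10.5 0 0'
```

```text
time: 3.95
tool_pos: [0.5723, -0.2594, 0.0178]
ee_rot: [-3.137, 0.002, 1.569]
wrist_force: [-0.2, -0.1, -0.1]
width: 0.0936
```

```bash
python3 -m inch '0.2 -0.05 0.6 0 0; 0.2 -0.05 0.6 0 0; 0.2 -0.05 0.6 0 0; 0.2 -0.05 0.6 0 0.5; 0.2 -0.05 0.6 0 0.6;0.2 -0.05 0.6 0 0.7; 0.2 -0.05 0.6 0 0.7; 0.2 -0.05 0.6 0 0.7; 0.2 -0.05 0.6 0 0.7;0.2 -0.05 0.6 0 0.7; 0.2 -0.05 0.6 0 0.7; 0.2 -0.05 0.6 0 0.7'
```

```text
time: 4.95
tool_pos: [0.5718, -0.2574, 0.0118]
ee_rot: [-3.137, 0.002, 1.569]
wrist_force: [-0.4, 0.1, -0.2]
width: 0.0617
```

```bash
python3 -m inch '0 0 -2 0 0.7; 0 0 -5 0 0.7; 0 0 -8 0 0.7; 0 0 -11 0 0.7; 0 0 -12 0 0.7; 0 0 -12 0 0.7'
python3 - <<'E'
from h import *
for n in("top","side"):
    p=cv2.imread(f"pics/{n}0.png")
    d=np.load(f"pics/{n}0.npy");W=world(n,d)
    a=W.reshape(-1,3)
    z=a[:,2]; r=np.hypot(a[:,0]-.4327,a[:,1]+.0895)
    k=(r<.06)&(r>.02)
    h,e=np.histogram(z[k],np.arange(.03,.07,.002)); print(n,list(zip(e.round(3),h)))
    # ellipse of outer housing by white mask
    k=(z>.02)&(r<.062)&(z<.07)
    m=k.reshape(d.shape).astype(np.uint8)
    # ring edges: radial gradient on image around predicted center
    g=cv2.GaussianBlur(cv2.cvtColor(p,cv2.COLOR_BGR2GRAY),(0,0),.7).astype(np.float32)
    for zz,R in((.057,.029),(.057,.033),(.047,.051)):
        pts=[]
        for t in np.linspace(0,2*np.pi,120,endpoint=False):
            rr=np.linspace(R-.006,R+.006,49)
            uv=np.array([proj(n,[.4327+q*np.cos(t),-.0895+q*np.sin(t),zz]) for q in rr],np.float32)
            prof=cv2.remap(g,uv[:,0],uv[:,1],cv2.INTER_CUBIC).ravel(); gr=abs(np.gradient(prof)); i=gr.argmax()
            pts.append([.4327+rr[i]*np.cos(t),-.0895+rr[i]*np.sin(t)])
        c,rad,kk=circ(np.array(pts)); print(n,zz,R,c.round(4),round(rad,4),kk)
E
```

```text
time: 5.45
tool_pos: [0.5743, -0.2582, 0.1358]
ee_rot: [3.14, 0.006, 1.569]
wrist_force: [-0.2, -0.0, -1.1]
width: 0.0617
top [(np.float64(0.03), np.int64(22)), (np.float64(0.032), np.int64(36)), (np.float64(0.034), np.int64(67)), (np.float64(0.036), np.int64(83)), (np.float64(0.038), np.int64(53)), (np.float64(0.04), np.int64(39)), (np.float64(0.042), np.int64(25)), (np.float64(0.044), np.int64(101)), (np.float64(0.046), np.int64(175)), (np.float64(0.048), np.int64(232)), (np.float64(0.05), np.int64(116)), (np.float64(0.052), np.int64(41)), (np.float64(0.054), np.int64(24)), (np.float64(0.056), np.int64(25)), (np.float64(0.058), np.int64(21)), (np.float64(0.06), np.int64(27)), (np.float64(0.062), np.int64(4)), (np.float64(0.064), np.int64(0)), (np.float64(0.066), np.int64(0)), (np.float64(0.068), np.int64(0))]Traceback (most recent call last):
  File "<stdin>", line 18, in <module>
  File "h.py", line 11, in proj
    c=robot.camera_info(n);K=np.array(c["K"]);E=np.array(c["extrinsics"])
ValueError: time passes only in moves, steps and waits
```

```bash
python3 - <<'E'
s=open('h.py').read().replace('c=robot.camera_info(n);','c=info(n);')
s=s.replace("def snap","import functools\n@functools.lru_cache\ndef info(n): return robot.camera_info(n)\ndef snap",1)
open('h.py','w').write(s)
E
cat > ring.py <<'E'
from h import *
def ring(n,p,c0,zz,R,w=.006):
    g=cv2.GaussianBlur(cv2.cvtColor(p,cv2.COLOR_BGR2GRAY),(0,0),.7).astype(np.float32)
    pts=[]
    for t in np.linspace(0,2*np.pi,120,endpoint=False):
        rr=np.linspace(R-w,R+w,49)
        uv=np.array([proj(n,[c0[0]+q*np.cos(t),c0[1]+q*np.sin(t),zz]) for q in rr],np.float32)
        prof=cv2.remap(g,uv[:,0],uv[:,1],cv2.INTER_CUBIC).ravel(); i=abs(np.gradient(prof)).argmax()
        pts.append([c0[0]+rr[i]*np.cos(t),c0[1]+rr[i]*np.sin(t)])
    return circ(np.array(pts))
E
python3 - <<'E'
from ring import *
for n in("top","side"):
    p=cv2.imread(f"pics/{n}0.png")
    for c0,zz,R in(((.4327,-.0895),.057,.031),((.4327,-.0895),.047,.051),((.5717,-.257),.032,.031),((.5717,-.257),.032,.029)):
        c,rad,k=ring(n,p,c0,zz,R); print(n,zz,R,c.round(4),round(rad,4),k)
E
```

```text
top 0.057 0.031 [ 0.4285 -0.0845] 0.0307 78
top 0.047 0.051 [ 0.4305 -0.0882] 0.0551 88
top 0.032 0.031 [ 0.5695 -0.2567] 0.0297 93
top 0.032 0.029 [ 0.5695 -0.2566] 0.0297 83
side 0.057 0.031 [ 0.4337 -0.0889] 0.0308 88
side 0.047 0.051 [ 0.4327 -0.0881] 0.052 113
side 0.032 0.031 [ 0.5727 -0.2534] 0.0302 99
side 0.032 0.029 [ 0.5727 -0.2534] 0.0301 98
```

```bash
python3 -m inch '2 -2 0 0 0.7; 5 -4 0 0 0.7; 8 -6.5 0 0 0.7; 11 -9 0 0 0.7; 14 -12 0 0 0.7; 16 -13.6 0 0 0.7; 16.9 -14.2 0 0 0.7; 16.9 -14.2 0 0 0.7; 16.9 -14.2 0 0 0.7; 16.9 -14.2 0 0 0.7'
python3 - <<'E'
from h import *
for n in("top","side"):
    p,d=snap(n); cv2.imwrite(f"pics/{n}2.png",p); np.save(f"pics/{n}2.npy",d)
    u,v=proj(n,[.4325,-.089,.09]).astype(int)
    cv2.imwrite(f"pics/{n}2c.png",cv2.resize(p[max(0,v-60):v+60,max(0,u-60):u+60],None,fx=5,fy=5,interpolation=cv2.INTER_CUBIC))
E
```

```text
time: 6.28
tool_pos: [0.4332, -0.0899, 0.1339]
ee_rot: [3.141, 0.006, 1.569]
wrist_force: [0.1, 0.1, -1.6]
width: 0.0623
```

View pics/side2c.png

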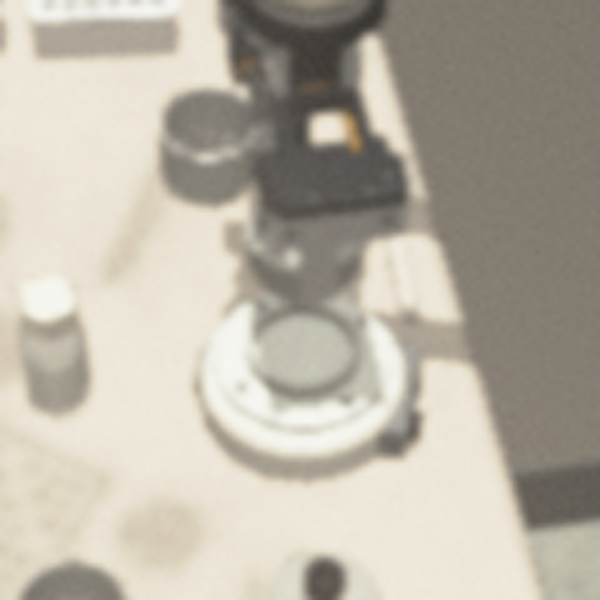

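View pics/top2c.png

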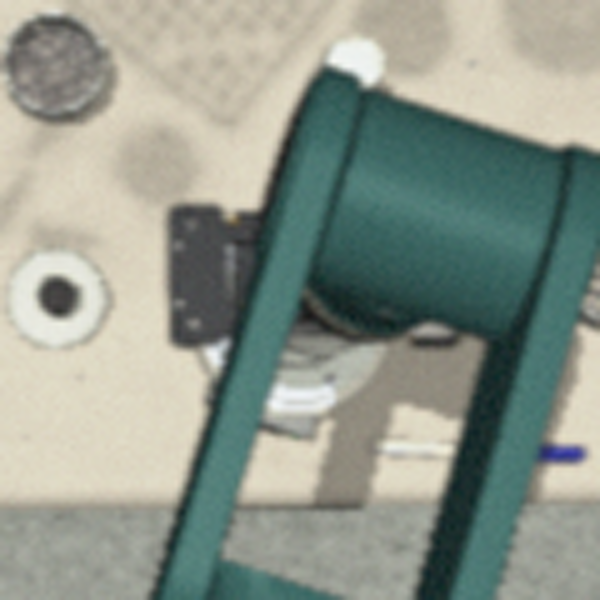

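```bash
python3 -m inch '0 -0.05 2 0 0.7; 0.05 -0.05 4 0 0.7; 0.05 -0.05 5.5 0 0.7; 0.05 -0.05 6 0 0.7; 0.05 -0.05 6.3 0 0.7; 0.05 -0.05 6.6 0 0.7; 0.05 -0.05 6.6 0 0.7; 0.05 -0.05 6.6 0 0.7; 0.05 -0.05 6.6 0 0.7'
```

```text
time: 7.13
tool_pos: [0.4336, -0.0902, 0.0691]
ee_rot: [3.139, 0.007, 1.568]
wrist_force: [0.3, 0.5, -1.0]
width: 0.062
```

```bash
python3 -m inch '0.05 -0.1 0.3 0 0.7; 0.05 -0.1 0.5 0 0.7; 0.05 -0.1 0.7 0 0.7; 0.05 -0.1 0.75 0 0.7; 0.05 -0.1 0.75 0 0.7; 0.05 -0.1 0.75 0 0.7'
```

```text
time: 7.63
tool_pos: [0.4327, -0.0898, 0.0618]
ee_rot: [3.139, 0.007, 1.568]
wrist_force: [0.3, 0.4, 0.8]
width: 0.0617
```

```bash
python3 -m inch '0 0 0 0 0.2; 0 0 0 0 0; 0 0 0 0 0; 0 0 0 0 0; 0 0 -3 0 0; 0 0 -6 0 0; 0 0 -10 0 0; 0 0 -13 0 0; 2 3 -13 0 0; 5 6 -13 0 0; 9 9 -13 0 0; 12 12 -13 0 0; 14 15.5 -13 0 0; 14 15.5 -13 0 0; 14 15.5 -13 0 0'
python3 - <<'E'
from ring import *
for n in("top","side"):
    p,d=snap(n); cv2.imwrite(f"pics/{n}3.png",p); np.save(f"pics/{n}3.npy",d)
    u,v=proj(n,[.4325,-.089,.06]).astype(int)
    cv2.imwrite(f"pics/{n}3c.png",cv2.resize(p[max(0,v-50):v+50,max(0,u-50):u+50],None,fx=6,fy=6,interpolation=cv2.INTER_CUBIC))
    a=world(n,d).reshape(-1,3); a=a[(np.hypot(a[:,0]-.4325,a[:,1]+.0895)<.045)&(a[:,2]>.073)&(a[:,2]<.11)]
    c,r,k=circ(a[:,:2]) if len(a)>8 else (np.zeros(2),0,0); print(n,len(a),c.round(4),round(r,4),k,np.percentile(a[:,2],[50,95]).round(4))
E
```

```text
time: 8.88
tool_pos: [0.5887, 0.0522, 0.1895]
ee_rot: [3.141, 0.007, 1.571]
wrist_force: [0.0, -0.3, 0.0]
width: 0.0941
top 78 [ 0.4303 -0.0904] 0.0299 68 [0.0824 0.0866]
side 121 [ 0.4347 -0.0895] 0.0299 105 [0.079  0.0848]
```

View pics/side3c.png

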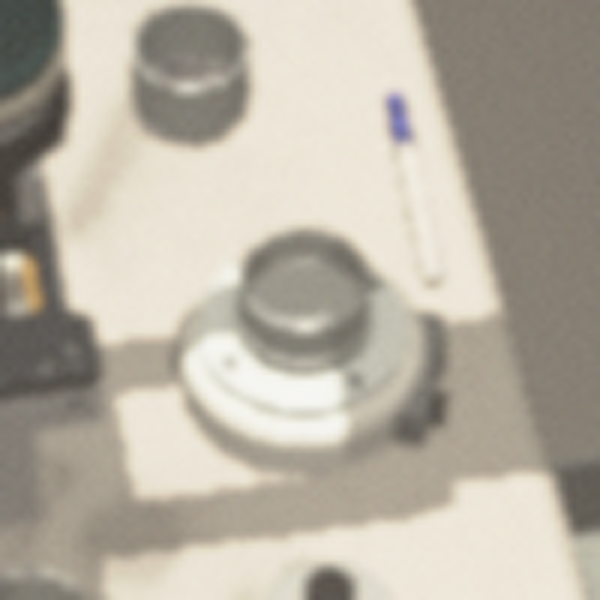

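View pics/top3.png

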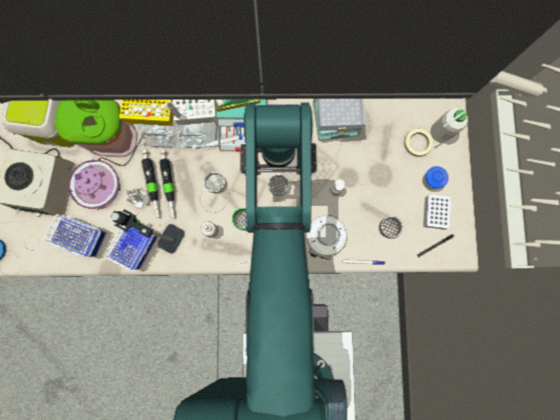

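```bash
cat > rim.py <<'E'
from h import *
def rim(n,d,c0,zt,rad=.04):
    """circle + z of rim points in depth, zt expected top"""
    a=world(n,d).reshape(-1,3); a=a[(np.hypot(a[:,0]-c0[0],a[:,1]-c0[1])<rad)&(a[:,2]>zt-.007)&(a[:,2]<zt+.012)]
    if len(a)<10: return None
    c,r,k=circ(a[:,:2]); a=a[abs(np.hypot(*(a[:,:2]-c).T)-r)<.002]
    return c.round(4),round(float(r),4),len(a),np.percentile(a[:,2],[25,50,75,95]).round(4)
E
python3 - <<'E'
from rim import *
for n in("top","side"):
    print(n,rim(n,np.load(f"pics/{n}0.npy"),(.5717,-.257),.032),rim(n,np.load(f"pics/{n}3.npy"),(.4325,-.0895),.082))
    d=np.load(f"pics/{n}3.npy"); print(rim(n,d,(.5965,.245),.027),rim(n,d,(.586,.051),.037),rim(n,d,(.4555,-.28),.047))
E
```

```text
top (array([ 0.569 , -0.2572]), 0.03, 74, array([0.0305, 0.0322, 0.0345, 0.0366])) (array([ 0.4303, -0.0906]), 0.03, 70, array([0.0807, 0.083 , 0.0845, 0.0869]))
(array([0.5946, 0.2439]), 0.0299, 73, array([0.0256, 0.0276, 0.0297, 0.0316])) (array([0.5838, 0.0498]), 0.03, 72, array([0.0353, 0.0379, 0.0404, 0.0419])) (array([ 0.4532, -0.2809]), 0.0299, 82, array([0.0444, 0.0475, 0.049 , 0.0513]))
side (array([ 0.5745, -0.2568]), 0.03, 71, array([0.0273, 0.0297, 0.0316, 0.0334])) (array([ 0.4346, -0.0894]), 0.0298, 82, array([0.0774, 0.0796, 0.0821, 0.085 ]))
(array([0.5986, 0.2458]), 0.0301, 106, array([0.0232, 0.0261, 0.0279, 0.0302])) (array([0.5882, 0.0515]), 0.0301, 93, array([0.0325, 0.0351, 0.0376, 0.0396])) (array([ 0.4575, -0.2795]), 0.0303, 74, array([0.0422, 0.045 , 0.0474, 0.0489]))
```

```bash
python3 -m inch '4 0.2 0 0 0; 8 0.4 1 0 0; 12 0.6 3 0 0; 16 0.8 5 0 0; 19.3 0.8 7 0 0; 19.3 0.8 10 0 0; 19.3 0.8 13 0 0; 19.3 0.8 15 0 0; 19.3 0.8 15 0 0; 19.3 0.8 15 0 0; 19.3 0.8 15 0 0'
```

```text
time: 9.9
tool_pos: [0.5969, 0.2412, 0.0422]
ee_rot: [3.137, 0.006, 1.567]
wrist_force: [0.1, 0.2, 1.1]
width: 0.094
```

```bash
python3 -m inch '0.36 0 1.5 -0.004 0; 0.36 0 2.7 -0.004 0; 0.36 0 3.1 -0.004 0; 0.36 0 3.1 -0.004 0; 0.36 0 3.1 -0.004 0; 0.36 0 3.1 -0.004 0.4; 0.36 0 3.1 -0.004 0.6; 0.36 0 3.1 -0.004 0.7; 0.36 0 3.1 -0.004 0.7; 0.36 0 3.1 -0.004 0.7; 0.36 0 3.1 -0.004 0.7; 0.36 0 3.1 -0.004 0.7; 0.36 0 3.1 -0.004 0.7'
```

```text
time: 10.98
tool_pos: [0.5972, 0.2448, 0.0115]
ee_rot: [3.136, 0.006, 1.571]
wrist_force: [-0.4, 0.2, 1.3]
width: 0.0619
```

```bash
python3 -m inch '0 0 -3 0 0.7; 0 0 -6 0 0.7; 0 0 -10 0 0.7; -2 -1 -13 0 0.7; -5.5 -2.7 -13 0 0.7; -9 -4.4 -13 0 0.7; -12.5 -6.1 -13 0 0.7; -16 -7.8 -13 0 0.7; -19.5 -9.6 -13 0 0.7; -23 -11.3 -13 0 0.7; -26.5 -13 -13 0 0.7; -30 -14.7 -13 0 0.7; -32 -15.7 -13 0 0.7; -33.4 -16.4 -13 0 0.7; -33.4 -16.4 -13 0 0.7; -33.4 -16.4 -13 0 0.7; -33.4 -16.4 -13 0 0.7'
```

```text
time: 12.4
tool_pos: [0.4326, -0.0878, 0.1426]
ee_rot: [3.136, 0.005, 1.571]
wrist_force: [0.2, 0.8, -1.6]
width: 0.0619
```

Now dz −0.056, dy −0.002.

```bash
python3 -m inch '-0.2 0.05 1.5 0 0.7; -0.2 0.05 3 0 0.7; -0.2 0.05 4 0 0.7; -0.2 0.05 4.4 0 0.7; -0.2 0.05 4.7 0 0.7; -0.2 0.05 4.7 0 0.7; -0.2 0.05 4.7 0 0.7; -0.2 0.05 4.7 0 0.7; -0.2 0.05 5 0 0.7; -0.2 0.05 5.3 0 0.7; -0.2 0.05 5.6 0 0.7; -0.2 0.05 5.6 0 0.7; -0.2 0.05 5.6 0 0.7; -0.2 0.05 5.6 0 0.7'
```

```text
time: 13.57
tool_pos: [0.4334, -0.0901, 0.0865]
ee_rot: [3.136, 0.005, 1.571]
wrist_force: [-0.3, 0.1, -0.3]
width: 0.0621
```

Right on the seated height (0.0865), with light contact. Release, lift, and go to above the medium sieve.

```bash
python3 -m inch '0 0 0 0 0.2; 0 0 0 0 0; 0 0 0 0 0; 0 0 0 0 0; 0 0 -3 0 0; 0 0 -6 0 0; 0 0 -9 0 0; 0 0 -11 0 0; 2 3 -11 0 0; 5 6 -11 0 0; 9 9 -11 0 0; 12 12 -11 0 0; 14.1 15.3 -11 0 0; 14.1 15.3 -11 0 0; 14.1 15.3 -11 0 0'
python3 - <<'E'
from rim import *
for n in("top","side"):
    p,d=snap(n); cv2.imwrite(f"pics/{n}4.png",p); np.save(f"pics/{n}4.npy",d)
    u,v=proj(n,[.4325,-.089,.08]).astype(int)
    cv2.imwrite(f"pics/{n}4c.png",cv2.resize(p[max(0,v-50):v+50,max(0,u-50):u+50],None,fx=6,fy=6,interpolation=cv2.INTER_CUBIC))
    print(n,rim(n,d,(.4325,-.0895),.102),rim(n,d,(.586,.051),.037))
E
```

```text
time: 14.82
tool_pos: [0.5868, 0.0531, 0.1947]
ee_rot: [3.139, 0.005, 1.574]
wrist_force: [-1.0, -1.2, -0.7]
width: 0.0939
top (array([ 0.4313, -0.0912]), 0.0301, 79, array([0.1012, 0.1026, 0.104 , 0.106 ])) (array([0.584 , 0.0499]), 0.03, 67, array([0.036 , 0.0381, 0.0392, 0.0418]))
side (array([ 0.4356, -0.0902]), 0.0304, 86, array([0.0975, 0.0992, 0.102 , 0.1044])) (array([0.5884, 0.0515]), 0.03, 93, array([0.0332, 0.0354, 0.0371, 0.0389]))
```

View pics/side4c.png

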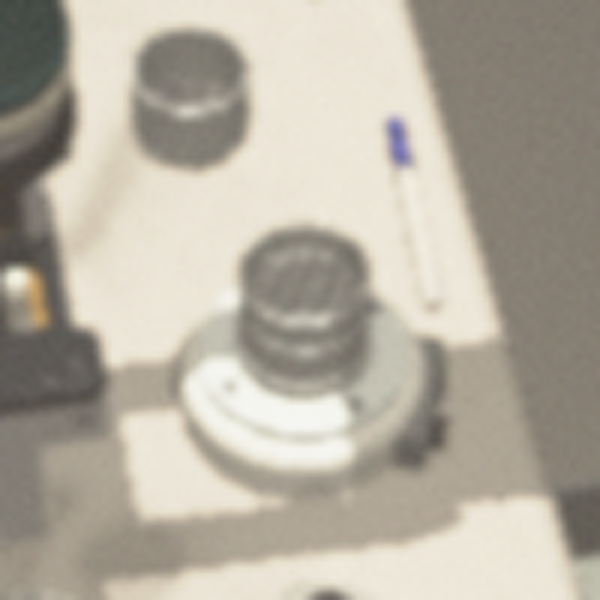

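```bash
python3 -m inch '-0.24 -0.05 4 0.003 0; -0.24 -0.05 8 0.003 0; -0.24 -0.05 12 0.003 0; -0.24 -0.05 14 0.003 0; -0.24 -0.05 15 0.003 0; -0.24 -0.05 15 0.003 0; -0.24 -0.05 15 0.003 0'
```

```text
time: 15.5
tool_pos: [0.5856, 0.0469, 0.0477]
ee_rot: [3.136, 0.006, 1.567]
wrist_force: [0.9, -0.2, 0.7]
width: 0.0941
```

```bash
python3 -m inch '0.37 0.05 1.5 0 0; 0.37 0.05 3 0 0; 0.37 0.05 3.65 0 0; 0.37 0.05 3.65 0 0; 0.37 0.05 3.65 0 0; 0.37 0.05 3.65 0 0; 0.37 0.05 3.65 0 0.4; 0.37 0.05 3.65 0 0.6; 0.37 0.05 3.65 0 0.7; 0.37 0.05 3.65 0 0.7; 0.37 0.05 3.65 0 0.7; 0.37 0.05 3.65 0 0.7; 0.37 0.05 3.65 0 0.7; 0.37 0.05 3.65 0 0.7'
```

```text
time: 16.67
tool_pos: [0.5864, 0.0505, 0.0113]
ee_rot: [3.136, 0.006, 1.567]
wrist_force: [0.1, 0.4, 1.0]
width: 0.0619
```

```bash
python3 -m inch '0 0 -3 0 0.7; 0 0 -6 0 0.7; 0 0 -10 0 0.7; 0 0 -14 0 0.7; -2 -2.2 -15 0 0.7; -4.5 -4.9 -15 0 0.7; -7 -7.6 -15 0 0.7; -9.5 -10.3 -15 0 0.7; -12 -13 -15 0 0.7; -13.5 -14.6 -15 0 0.7; -14.1 -15.3 -15 0 0.7; -14.1 -15.3 -15 0 0.7; -14.1 -15.3 -15 0 0.7; -14.1 -15.3 -15 0 0.7'
```

```text
time: 17.83
tool_pos: [0.4327, -0.0884, 0.1611]
ee_rot: [3.135, 0.005, 1.568]
wrist_force: [0.4, -0.3, -0.9]
width: 0.0622
```

dz −0.0548, dy −0.002, dx +0.0008.

```bash
python3 -m inch '-0.2 0.08 1.5 0 0.7; -0.2 0.08 3 0 0.7; -0.2 0.08 4 0 0.7; -0.2 0.08 4.4 0 0.7; -0.2 0.08 4.6 0 0.7; -0.2 0.08 4.6 0 0.7; -0.2 0.08 4.6 0 0.7; -0.2 0.08 4.6 0 0.7; -0.2 0.08 4.9 0 0.7; -0.2 0.08 5.2 0 0.7; -0.2 0.08 5.5 0 0.7; -0.2 0.08 5.5 0 0.7; -0.2 0.08 5.5 0 0.7; -0.2 0.08 5.5 0 0.7'
```

```text
time: 19.0
tool_pos: [0.434, -0.0907, 0.1062]
ee_rot: [3.135, 0.005, 1.567]
wrist_force: [0.3, -0.5, -0.3]
width: 0.0624
```

```bash
python3 -m inch '0 0 0 0 0.2; 0 0 0 0 0; 0 0 0 0 0; 0 0 0 0 0; 0 0 -3 0 0; 0 0 -6 0 0; 0 0 -8 0 0; 0 0 -9 0 0; -3 0.3 -9 0 0; -7 0.8 -9 0 0; -11 1.2 -9 0 0; -15 1.7 -9 0 0; -18.9 2.1 -9 0 0; -18.9 2.1 -9 0 0; -18.9 2.1 -9 0 0;-18.9 2.1 -9 0 0'
python3 - <<'E'
from rim import *
for n in("top","side"):
    p,d=snap(n); cv2.imwrite(f"pics/{n}5.png",p); np.save(f"pics/{n}5.npy",d)
    u,v=proj(n,[.4325,-.089,.09]).astype(int)
    cv2.imwrite(f"pics/{n}5c.png",cv2.resize(p[max(0,v-50):v+50,max(0,u-50):u+50],None,fx=6,fy=6,interpolation=cv2.INTER_CUBIC))
    print(n,rim(n,d,(.433,-.0905),.132),rim(n,d,(.4555,-.28),.047))
E
```

```text
time: 20.33
tool_pos: [0.4534, -0.2786, 0.1964]
ee_rot: [3.137, 0.004, 1.567]
wrist_force: [-0.5, -0.2, 0.3]
width: 0.0942
top (array([ 0.4321, -0.0917]), 0.0298, 83, array([0.1308, 0.1324, 0.1344, 0.1363])) (array([ 0.453 , -0.2801]), 0.0293, 33, array([0.0437, 0.0482, 0.0492, 0.0515]))
side (array([ 0.4364, -0.0906]), 0.0299, 86, array([0.1278, 0.1294, 0.1313, 0.1335])) (array([ 0.4572, -0.2806]), 0.0303, 60, array([0.0428, 0.0452, 0.0471, 0.0491]))
```

View pics/side5c.png

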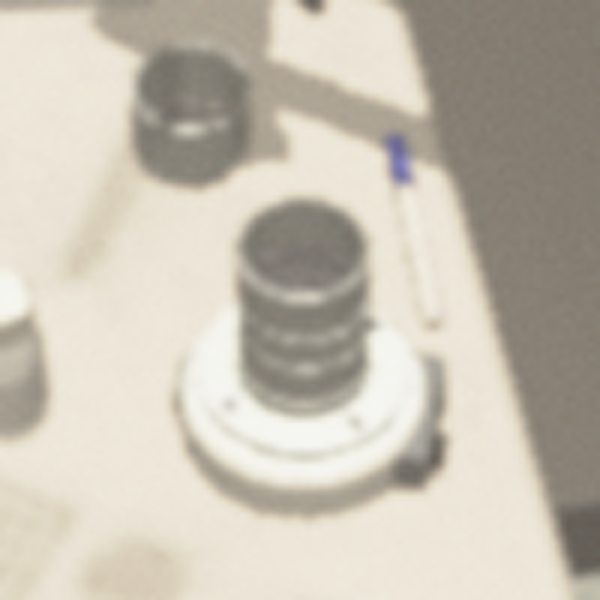

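View pics/top5c.png

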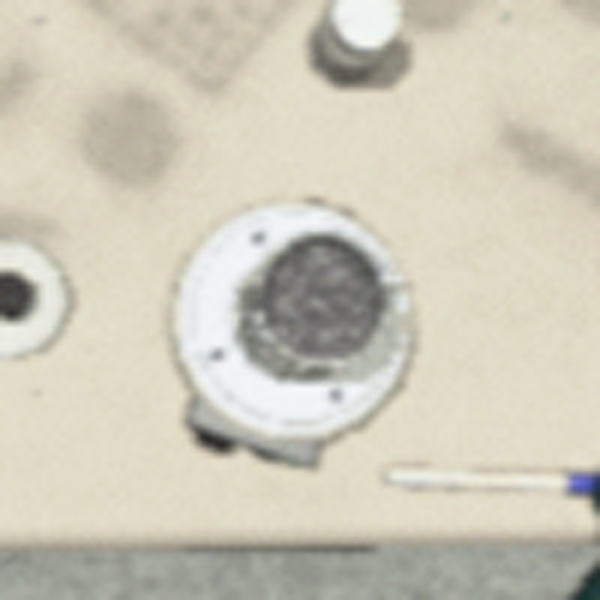

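```bash
python3 -m inch '-0.16 0.19 4 -0.004 0; -0.16 0.19 8 -0.004 0; -0.16 0.19 11 -0.004 0; -0.16 0.19 13 -0.004 0; -0.16 0.19 13.5 -0.004 0; -0.16 0.19 13.5 -0.004 0; -0.16 0.19 13.5 -0.004 0'
```

```text
time: 21.02
tool_pos: [0.4573, -0.2798, 0.0638]
ee_rot: [3.134, 0.006, 1.574]
wrist_force: [1.0, 0.1, 0.5]
width: 0.094
```

```bash
python3 -m inch '-0.04 -0.2 1.5 0.003 0; -0.04 -0.2 3 0.003 0; -0.04 -0.2 4.4 0.003 0; -0.04 -0.2 4.9 0.003 0; -0.04 -0.2 4.9 0.003 0; -0.04 -0.2 4.9 0.003 0; -0.04 -0.2 4.9 0.003 0; -0.04 -0.2 4.9 0.003 0.4; -0.04 -0.2 4.9 0.003 0.6; -0.04 -0.2 4.9 0.003 0.7; -0.04 -0.2 4.9 0.003 0.7; -0.04 -0.2 4.9 0.003 0.7; -0.04 -0.2 4.9 0.003 0.7; -0.04 -0.2 4.9 0.003 0.7; -0.04 -0.2 4.9 0.003 0.7'
```

```text
time: 22.27
tool_pos: [0.4557, -0.2805, 0.0149]
ee_rot: [3.134, 0.006, 1.571]
wrist_force: [-0.6, 0.3, 1.1]
width: 0.0614
```

```bash
python3 -m inch '0 0 -3 0 0.7; 0 0 -7 0 0.7; 0 0 -11 0 0.7; 0 0 -15 0 0.7; 0 0 -18 0 0.7; 1 -0.1 -18 0 0.7; 4 -0.4 -18 0 0.7; 7 -0.8 -18 0 0.7; 10 -1.1 -18 0 0.7; 13 -1.4 -18 0 0.7; 16 -1.8 -18 0 0.7; 18 -2 -18 0 0.7; 18.9 -2.1 -18 0 0.7; 18.9 -2.1 -18 0 0.7; 18.9 -2.1 -18 0 0.7; 18.9 -2.1 -18 0 0.7'
```

```text
time: 23.6
tool_pos: [0.4333, -0.0914, 0.1931]
ee_rot: [3.134, 0.007, 1.57]
wrist_force: [-1.1, -0.5, -0.7]
width: 0.0617
```

dz −0.0532, dx +0.001.

```bash
python3 -m inch '0 0.1 1.5 0 0.7; 0 0.1 3 0 0.7; 0 0.1 3.8 0 0.7; 0 0.1 4.2 0 0.7; 0 0.1 4.4 0 0.7; 0 0.1 4.4 0 0.7; 0 0.1 4.4 0 0.7; 0 0.1 4.4 0 0.7; 0 0.1 4.7 0 0.7; 0 0.1 5 0 0.7; 0 0.1 5.3 0 0.7; 0 0.1 5.3 0 0.7; 0 0.1 5.3 0 0.7; 0 0.1 5.3 0 0.7'
```

```text
time: 24.77
tool_pos: [0.4345, -0.0917, 0.14]
ee_rot: [3.135, 0.006, 1.57]
wrist_force: [0.1, 0.2, -1.0]
width: 0.0616
```

```bash
python3 -m inch '0 0 0 0 0.2; 0 0 0 0 0; 0 0 0 0 0; 0 0 0 0 0; 0 0 -3 0 0; 0 0 -6 0 0; 0 0 -8 0 0; 0 0 -8 0 0; 2 0.2 -8 0 0; 5 0.5 -8 0 0; 8 0.8 -8 0 0; 11 1 -8 0 0; 14.2 1.2 -8 0 0; 14.2 1.2 -8 0 0; 14.2 1.2 -8 0 0; 14.2 1.2 -8 0 0'
python3 - <<'E'
from rim import *
for n in("top","side"):
    p,d=snap(n); cv2.imwrite(f"pics/{n}6.png",p); np.save(f"pics/{n}6.npy",d)
    u,v=proj(n,[.4325,-.089,.09]).astype(int)
    cv2.imwrite(f"pics/{n}6c.png",cv2.resize(p[max(0,v-50):v+50,max(0,u-50):u+50],None,fx=6,fy=6,interpolation=cv2.INTER_CUBIC))
    print(n,rim(n,d,(.433,-.0905),.172),rim(n,np.load(f"pics/{n}0.npy"),(.447,.051),.033,.02))
E
```

```text
time: 26.1
tool_pos: [0.4457, 0.0504, 0.2183]
ee_rot: [3.136, 0.007, 1.571]
wrist_force: [0.5, 0.0, 0.7]
width: 0.0937
top (array([ 0.432 , -0.0926]), 0.0299, 83, array([0.1718, 0.173 , 0.1745, 0.1763])) (array([0.4445, 0.0497]), 0.0093, 26, array([0.0328, 0.0341, 0.0359, 0.0386]))
side (array([ 0.4358, -0.0918]), 0.0301, 41, array([0.167 , 0.1707, 0.1713, 0.1728])) (array([0.4491, 0.052 ]), 0.0102, 34, array([0.0301, 0.0322, 0.0342, 0.0353]))
```

View pics/side6c.png

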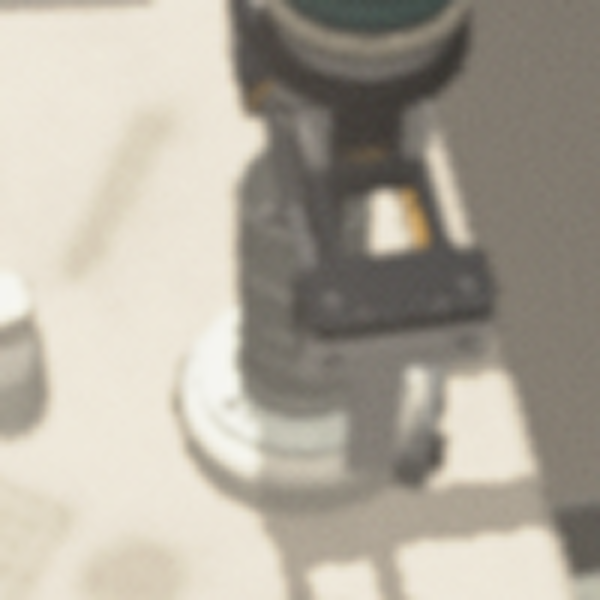

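View pics/top6c.png

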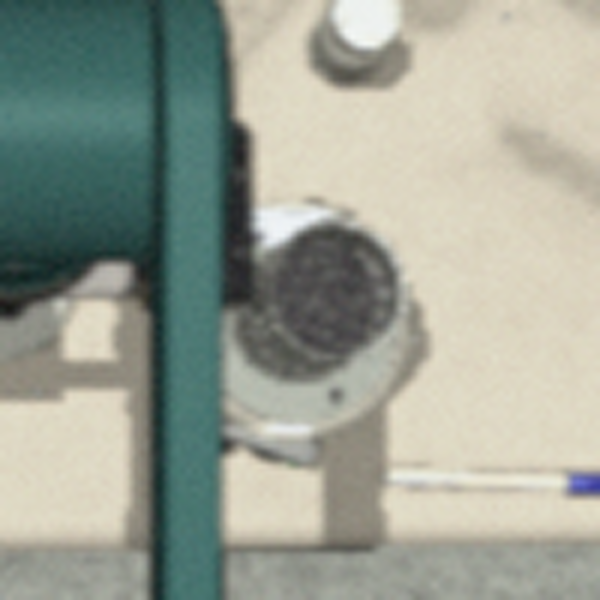

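Run:
```python
from h import *
d=np.load("pics/top6.npy");W=world("top",d).reshape(-1,3)
m=(W[:,2]>.2)&(W[:,2]<.6)&(W[:,0]>.3)&(W[:,0]<.55)&(W[:,1]<.05)
for z0 in np.arange(.2,.6,.05):
    a=W[m&(W[:,2]>z0)&(W[:,2]<z0+.05)]
    if len(a): print(round(z0,2),len(a),a.min(0).round(3),a.max(0).round(3))
d=np.load("pics/side6.npy");W=world("side",d).reshape(-1,3)
m=(W[:,2]>.19)&(W[:,0]>.3)&(W[:,0]<.55)&(W[:,1]<.3)&(W[:,1]>-.2)
for z0 in np.arange(.2,.6,.05):
    a=W[m&(W[:,2]>z0)&(W[:,2]<z0+.05)]
    if len(a): print('s',round(z0,2),len(a),a.min(0).round(3),a.max(0).round(3))
```

```text
0.2 154 [ 0.3   -0.555  0.2  ] [ 0.533 -0.548  0.25 ]
0.25 2794 [ 0.301 -0.554  0.25 ] [ 0.55  -0.488  0.3  ]
0.3 1526 [ 0.3   -0.555  0.3  ] [0.55 0.01 0.35]
0.35 1500 [ 0.301 -0.554  0.35 ] [0.55  0.034 0.4  ]
0.4 442 [ 0.376 -0.544  0.4  ] [0.55  0.049 0.445]
0.45 31 [0.407 0.028 0.45 ] [0.414 0.05  0.49 ]
0.5 125 [ 0.3   -0.484  0.502] [0.55  0.05  0.539]
0.55 938 [ 0.301 -0.009  0.55 ] [0.481 0.049 0.6  ]
s 0.2 58 [ 0.438 -0.001  0.223] [0.458 0.111 0.249]
s 0.25 105 [ 0.438 -0.003  0.25 ] [0.458 0.113 0.288]
s 0.3 438 [ 0.413 -0.032  0.314] [0.481 0.139 0.35 ]
s 0.35 860 [ 0.413 -0.04   0.35 ] [0.481 0.141 0.399]
s 0.4 558 [0.409 0.014 0.402] [0.484 0.089 0.45 ]
s 0.45 670 [0.41  0.039 0.45 ] [0.483 0.092 0.5  ]
s 0.5 1570 [0.3   0.007 0.5  ] [0.484 0.114 0.55 ]
s 0.55 4191 [ 0.3   -0.004  0.55 ] [0.488 0.116 0.6  ]
```

```bash
python3 -m inch '0.04 0.1 3 0 0; 0.04 0.1 6 0 0; 0.04 0.1 9 0 0; 0.04 0.1 12 0 0; 0.04 0.1 14.5 0 0; 0.04 0.1 15.5 0 0; 0.04 0.1 15.5 0 0; 0.04 0.1 15.5 0 0; 0.04 0.1 15.5 0 0'
```

```text
time: 26.95
tool_pos: [0.4494, 0.0486, 0.0657]
ee_rot: [3.132, 0.007, 1.568]
wrist_force: [0.4, -0.7, 0.5]
width: 0.0939
```

```bash
python3 -m inch '0.2 -0.26 1.5 0 0; 0.2 -0.26 3 0 0; 0.2 -0.26 4 0 0; 0.2 -0.26 4.7 0 0; 0.2 -0.26 5 0 0; 0.2 -0.26 5 0 0; 0.2 -0.26 5 0 0; 0.2 -0.26 5 0 0'
```

```text
time: 27.62
tool_pos: [0.4481, 0.0503, 0.0165]
ee_rot: [3.13, 0.007, 1.568]
wrist_force: [0.5, 0.4, 0.1]
width: 0.0942
```

```bash
python3 -m inch '0.04 -0.13 0.1 0 0; 0.04 -0.13 0.1 0 0; 0.04 -0.13 0.1 0 0; 0.04 -0.13 0.1 0 0.4; 0.04 -0.13 0.1 0 0.7; 0.04 -0.13 0.1 0 0.9; 0.04 -0.13 0.1 0 1; 0.04 -0.13 0.1 0 1; 0.04 -0.13 0.1 0 1; 0.04 -0.13 0.1 0 1; 0.04 -0.13 0.1 0 1; 0.04 -0.13 0.1 0 1; 0.04 -0.13 0.1 0 1'
```

```text
time: 28.7
tool_pos: [0.4468, 0.0507, 0.0155]
ee_rot: [3.13, 0.007, 1.568]
wrist_force: [0.3, 1.1, 0.3]
width: 0.0309
```

```bash
python3 -m inch '0 0 0 0 1; 0 0 0 0 1; 0 0 0 0 1; 0 0 0 0 1'
```

```text
time: 29.03
tool_pos: [0.4468, 0.0507, 0.0155]
ee_rot: [3.13, 0.007, 1.568]
wrist_force: [0.5, 1.0, -0.1]
width: 0.0227
```

```bash
python3 -m inch '0 0 -2 0 1; 0 0 -5 0 1; 0 0 -9 0 1; 0 0 -13 0 1; 0 0 -17 0 1; 0 0 -21 0 1; 0 0 -21.5 0 1; 0 0 -21.5 0 1'
python3 - <<'E'
from h import *
p,d=snap("side"); u,v=proj("side",[.44,0,.2]).astype(int)
cv2.imwrite("pics/side7c.png",cv2.resize(p[v-60:v+60,u-60:u+60],None,fx=5,fy=5,interpolation=cv2.INTER_CUBIC))
E
```

```text
time: 29.7
tool_pos: [0.446, 0.0522, 0.234]
ee_rot: [3.123, 0.007, 1.568]
wrist_force: [0.1, 0.3, -2.6]
width: 0.023
```

View pics/side7c.png

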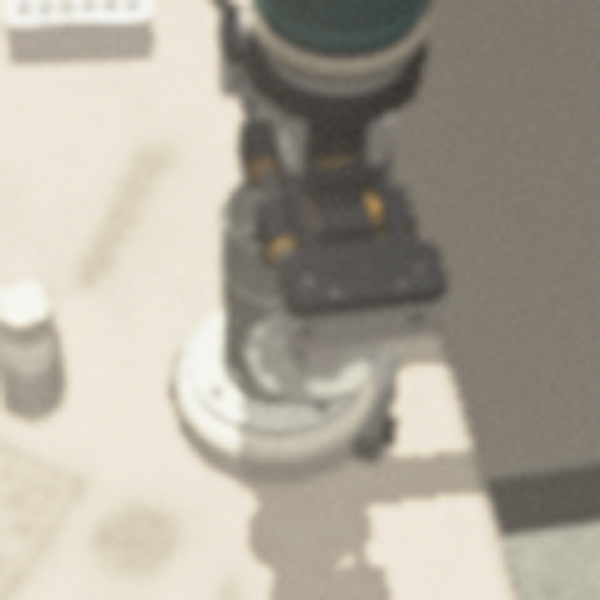

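The lid is held: it shows around (290,360), in front of the tower. Now move it over the tower.

```bash
python3 -m inch '-2 -0.2 0 0 1; -5 -0.4 0 0 1; -8 -0.7 0 0 1; -11 -0.9 0 0 1; -13.5 -1.1 0.5 0 1; -14.4 -1.2 1 0 1; -14.4 -1.2 1 0 1; -14.4 -1.2 1 0 1; -14.4 -1.2 1 0 1; -14.4 -1.2 1 0 1'
```

```text
time: 30.58
tool_pos: [0.4324, -0.0906, 0.2215]
ee_rot: [3.129, 0.006, 1.57]
wrist_force: [1.7, -0.1, -0.7]
width: 0.0233
```

dz −0.041, dx +0.0015, dy −0.0016.

```bash
python3 -m inch '-0.16 0.15 1 0 1; -0.16 0.15 2 0 1; -0.16 0.15 2.8 0 1; -0.16 0.15 3.1 0 1; -0.16 0.15 3.1 0 1; -0.16 0.15 3.1 0 1; -0.16 0.15 3.4 0 1; -0.16 0.15 3.7 0 1; -0.16 0.15 4 0 1; -0.16 0.15 4.1 0 1; -0.16 0.15 4.1 0 1; -0.16 0.15 4.1 0 1; -0.16 0.15 4.1 0 1'
```

```text
time: 31.67
tool_pos: [0.4345, -0.0925, 0.1805]
ee_rot: [3.129, 0.006, 1.57]
wrist_force: [-0.1, -0.4, -1.9]
width: 0.0234
```

```bash
python3 -m inch '0 0 0 0 0.8; 0 0 0 0 0.5; 0 0 0 0 0.4; 0 0 0 0 0.4; 0 0 0 0 0.4; 0 0 0 0 0.4; 0 0 -2 0 0.4; 0 0 -5 0 0.4; 0 0 -8 0 0.4; 0 0 -10 0 0.4; 3 -1 -10 0 0.4; 7 -2 -10 0 0.4; 11 -3 -10 0 0.4; 15 -4 -10 0 0.4; 19 -5 -10 0 0.4; 20 -5 -10 0 0.4; 20 -5 -10 0 0.4'
python3 - <<'E'
from rim import *
for n in("top","side"):
    p,d=snap(n); cv2.imwrite(f"pics/{n}8.png",p); np.save(f"pics/{n}8.npy",d)
    u,v=proj(n,[.434,-.09,.1]).astype(int)
    cv2.imwrite(f"pics/{n}8c.png",cv2.resize(p[max(0,v-50):v+50,max(0,u-50):u+50],None,fx=6,fy=6,interpolation=cv2.INTER_CUBIC))
    print(n,"knob",rim(n,d,(.434,-.092),.198,.02),"disc",rim(n,d,(.434,-.092),.176,.036))
    print("serum",rim(n,d,(.572,-.1215),.092,.03),"drop",rim(n,d,(.4525,.2555),.1,.02))
E
```

```text
time: 33.08
tool_pos: [0.3827, 0.1107, 0.2789]
ee_rot: [3.128, 0.006, 1.576]
wrist_force: [-0.4, -0.3, -0.1]
width: 0.0568
top knob (array([ 0.4326, -0.0931]), 0.0091, 36, array([0.1978, 0.1988, 0.2008, 0.2027])) disc (array([ 0.4322, -0.0925]), 0.0253, 92, array([0.1762, 0.1775, 0.1788, 0.1807]))
serum (array([ 0.5708, -0.1225]), 0.0128, 38, array([0.0904, 0.0918, 0.0925, 0.0957])) drop None
side knob (array([ 0.4365, -0.0919]), 0.0097, 34, array([0.1948, 0.1965, 0.1977, 0.2006])) disc (array([ 0.4362, -0.0907]), 0.0251, 66, array([0.174 , 0.1751, 0.177 , 0.1789]))
serum (array([ 0.5752, -0.1205]), 0.0132, 31, array([0.0882, 0.09  , 0.0914, 0.0929])) drop (array([0.4544, 0.2558]), 0.0068, 20, array([0.094 , 0.0958, 0.0987, 0.106 ]))
```

View pics/side8c.png

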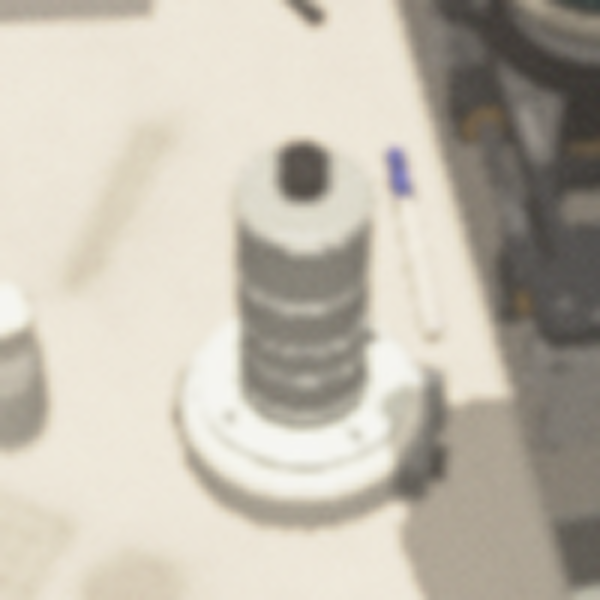

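View pics/top8.png

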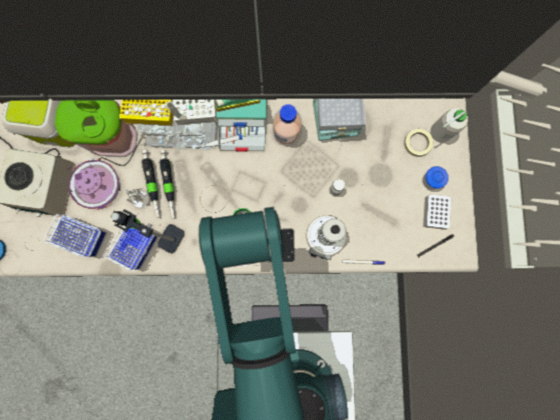

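The tower is straight and every joint is closed. The knob top has risen by 164.5 mm against 165 mm expected. Let the arm settle, then hand in.

```bash
python3 -m inch '0 0 0 0 0.4; 0 0 0 0 0.4; 0 0 0 0 0.4'; python3 -c "
from bench import robot
print(robot.close_job())"
```

```text
time: 33.43
tool_pos: [0.3837, 0.107, 0.2786]
ee_rot: [3.129, 0.007, 1.568]
wrist_force: [1.0, 0.8, -0.3]
width: 0.0566
the job is handed in; nothing more can be done
None
```

I built the tower in order: pan in the socket, then the fine, medium and coarse sieves, then the lid. I handed the job in at about 33 s of the 144 s allowed, and the interface gave no verdict.

- **Heights:** after each release, the depth images put the piece within about 1 mm of fully home. The lid's knob had risen 164.3 to 164.7 mm, against 165 mm expected.
- **Alignment:** the lid sits about 0.5 mm from the coarse sieve's centre, and the tower looks straight in the side view. Its centre drifts about 2–3 mm from the pan to the lid.
- **Serum bottle:** it is upright and has moved less than 1 mm.
- **Dropper bottle:** it is in place and upright in the side view. The last top view could not check it because the arm hid it.
- **Camera disagreement:** the two cameras differed steadily by about 4 mm in x and 1–2 mm in y, so I used their average for both picking and placing.
- **Gripper tilt:** it stayed tilted by up to 0.02 rad, below the 0.08 rad limit.

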